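Find the high spot of a clock ring with the dial indicator

ROBOT

A 6-joint arm with a two-finger parallel gripper is mounted at the origin on the work surface. World frame = base frame: x ahead of the robot, y to its left, z up, the work surface at z = 0. Lengths are in m, angles in rad, forces in N, time in s.
With the tool pointing down it reaches from about 0.25 to 0.725 m from the base axis. Payload 4 kg.
Tool frame: the origin (TCP) lies at the very end of the fingers, on their centre line; the grasp point (between the pads) lies 19 mm behind it (bot.pinch_z is the distance from the TCP to the grasp point, in m); z points along the fingers, x is the direction in which the jaws open and shut, and the axes are right-handed (so a half turn about z gives the same grasp; the last joint's range is limited). The gripper opens to 85 mm and grips with 20 to 120 N. Pads are 22 mm wide; open, the fingers measure 114 mm over their backs; the gripper's body (76 mm by 85 mm) begins 54 mm behind the grasp point. The pads swing forward as they close: fully open they stand 13 mm farther back than shut.
Start: joints at [-1.103, 0.241, 0.005, 1.335, 0, 1.571], TCP at [0.225, -0.446, 0.231] pointing down, gripper open.
Joint ranges: [-2.72, 2.72], [-1.05, 1.87], [-1.09, 1.28], [-1.99, 2.15], [-1.42, 1.44], [-3.14, 3.14]. Speed limits (rad/s): [2.79, 2.79, 3.14, 3.14, 3.14, 3.14].

INTERFACE

Orientations are given as a unit quaternion [x, y, z, w].
In Python, from workcell import bot gives the robot as it stands. The module is installed in compiled form; this text tells all that it offers.
- The arm moves only by the shell command python3 -m inch 'ROWS'. ROWS is JSON, a list of rows, each a list of 7 numbers: the shift along the tool's x, y, z scaled (see below), then the turn, a rotation vector about the tool's x, y, z scaled (see below), then the gripper command: -1 is fully open, 1 is shut, values between are in proportion. In form: [[x, y, z, wx, wy, wz, gripper], ...]. A call has exactly 8 rows; each row shifts and turns the commanded pose from where the row before left it, along the tool's axes as they then stand; what a row does not reach is not made up. The controller multiplies each number of a shift by 2.5 cm and each number of a turn by 180 degrees. A row lasts 1/10 s, in which the tool goes at most 50 mm and 8.59 degrees, less where a joint would pass 70% of its speed; a pose out of reach is approached as far as the arm can. A call with a number of a shift or a turn outside -1 to 1 is refused whole. A call with a gripper value outside its range is refused whole. The fingers move at their own pace and stop on an object; the grip force is fixed at half the most. Time passes only in rows, so rows that do not move let the fingers close, or fill a call up. It gives the time, the measured TCP pose, the force and the opening at its end, in the units of the state.
- bot.get_obs(): the state, without advancing time (a new reading comes with each control period).
- bot.camera(name): name is "scene" or "top" or "wrist"; returns (picture, depth): 480x640x3 uint8, blue, green, red; 480x640 float32, m along the optical axis (not along the pixel's ray), 0 where there is no reading.
- bot.get_calibration(name): a dict with "vfov" (degrees; the focal length in pixels is half the picture's height over the tangent of half this angle, whatever the lens; pixels are square), "cx", "cy" (the principal point, pixels), "R" (3x3) and "t" (3): a world point X has camera coordinates R X + t. Camera axes: x right, y down, z forward; pixel columns grow to the right and rows downward; lengths in m; the calibration is good to about 2 mm. A picture is of the moment at which its call begins: read the wrist's pose just before it. get_calibration takes no time and is no camera call; for the wrist camera it gives the pose at the moment of the call.
- bot.job_done(): hands the job in, once; it reports no verdict.
The state is a dict: "clock": time; "joint_pos": joint angles; "joint_vel": joint speeds; "tau": joint torques, N m; "eef_pos": TCP position; "tool_rot": TCP orientation; "ft_force": force on the tool from outside, world axes, zero at the start; "ft_torque": the same for the moment, N m; "grip_width": finger opening in m.
Only numpy, scipy, OpenCV 4.12 (cv2) and the standard library are available. Lean on these libraries where they do the work, as an engineer would, in place of code of your own. Each camera call takes 0.05 s, during which the arm holds its last target.

TASK

The brass ring is clamped a little off-centre on the hand-turned table of the runout gauge: push the indicator stand by its post towards the ring until the ring presses the plunger in by about 4 mm on the dial, then turn the table by its black knob to find the ring's high spot, and leave that spot standing at the plunger, still pressed, ready to be tapped in. Do not touch the indicator itself or drive its plunger to the end of its travel, and leave the hammer, dust cover, loupe, watch and parts tray beside the gauge where they are.

Things in the scene. Friction and masses are not known exactly. Their poses are not given: they have to be found in the camera images.
- rig: Runout gauge, fixed: green cast base plate 190 x 430 x 20 mm. Origin on the bench surface under the turntable's spindle; z up; y points along the steel slideway from the turntable to the indicator stand (so the stand moves along -y to approach the ring); the base reaches from y = -0.11 to y = 0.32 m.
- spindle_axis (a point): Point on the turntable's vertical spindle axis, at plunger height (59 mm above the bench). Round it lies the clamped brass ring: 150 mm outside, 116 mm inside diameter, 50 to 68 mm above the bench, about 3 mm off-centre in an unknown direction not tied to the knob. The plunger touches its outside; the spot of it farthest from this axis is the high spot.
- turntable: Steel hand-turned table, 170 mm across, top 50 mm above the bench, turning without end about the vertical spindle (slightly stiff, about 0.06 N m; stays where it is left). Origin on the spindle axis, z up; its x axis points to the knob. Three strap clamps (nut tops 80 mm above the bench) hold the brass ring firmly on it.
- knob_grip (a point): Middle of the black knob, an upright handle 20 mm across, from 83 to 128 mm above the bench, standing on a pin on the turntable 38 mm from the spindle axis. The knob spins freely on its pin, so it can be pinched and led round in a circle without turning the hand.
- stand: Grey indicator stand, sliding on the slideway along the rig's y (friction about 6 N; stays where left). Origin at bench level under the centre of the dial; axes as the rig. It carries the indicator and, on the side away from the ring, the post: a block 36 mm wide (x), 24 mm thick (y from 48 to 72 mm), from 46 to 91 mm above the bench. At the start the plunger is 15 to 45 mm short of the ring.
- post_back (a point): Centre of the post's flat back face (the face away from the ring), 75 mm above the bench: push here towards the ring. Behind it the slideway is 32 mm high and its end block (305 mm and more from the spindle) 38 mm.
- indicator: Dial indicator on the stand, lying face up, dial 80 mm across, its top 75 mm above the bench, with stem and plunger pointing at the ring. Same origin and axes as the stand. Not to be touched.
- plunger: The indicator's sprung plunger with a 6 mm ball end: travel 14 mm, spring force 0.6 N when out and 0.03 N more per mm. Origin at the front point of the ball.
- plunger_tip (a point): Front point of the plunger's ball, 59 mm above the bench; with the plunger out it is 84 mm from the dial's centre. It moves back (rig +y) as the plunger is pressed in.
- needle (a joint): Angle of the red needle on the white dial, rad: 0 with the plunger out (needle pointing away from the ring), growing clockwise seen from above as the plunger is pressed in, one full turn (2 pi) per 10 mm, so 4 mm reads 2.51; the end of the plunger's travel is at 8.8.
- dust_cover: Clear domed dust cover with a blue knob, 96 mm across, 72 mm high; origin under its centre. Loose; to be left alone.
- loupe: Black eye loupe with a red band, 38 mm across, 36 mm high; origin under its centre. Loose; to be left alone.
- pocket_watch: Gold pocket watch lying face up, 50 mm across, 12 mm thick, crown along its y; origin under its centre. Loose; to be left alone.
- parts_tray_a: Clear tray with small wheels, 75 x 95 x 18 mm, on the far side of the gauge from the robot; origin under its centre. Loose; to be left alone.
- brass_hammer: Small brass hammer with a wooden handle, 220 mm long, lying along its x; origin under its middle. Loose; to be left alone.

How it is judged:
By the outcome, as a careful person would: the job done as asked, in the order asked, and still so for the second after the job is handed in, with the robot touching nothing.
It also fails if it takes over 66 s, if anything falls off the work surface, if the arm or the gripper's body presses on something with over 40 N, if the wrist force passes 120 N, or if a joint passes its speed limit or range.

## Working session

There is one attempt and no reset: what is moved stays moved. The work goes in short steps, Python scripts to look and compute and a shell command to move; the robot and the scene stay as the last step left them, time stands still between calls to the robot, and variables do not carry over. Pictures are saved under pics/ and viewed, and the job is handed in when it is done.

```bash
mkdir -p pics; cat > h.py <<'E'
import numpy as np, cv2
from workcell import bot
def snap(n,f):
    c=bot.get_calibration(n); im,d=bot.camera(n); cv2.imwrite('pics/'+f,im); np.savez('pics/'+f+'.npz',im=im,d=d,R=c['R'],t=c['t'],v=c['vfov'],cx=c['cx'],cy=c['cy']); return im,d,c
def load(f):
    z=np.load('pics/'+f+'.npz'); return z['im'],z['d'],dict(R=z['R'],t=z['t'],vfov=float(z['v']),cx=float(z['cx']),cy=float(z['cy']))
def onplane(c,u,v,z):
    R=np.array(c['R']);t=np.array(c['t']);f=240/np.tan(np.radians(c['vfov'])/2)
    r=R.T@np.array([(u-c['cx'])/f,(v-c['cy'])/f,1]);o=-R.T@t
    return o+r*(z-o[2])/r[2]
def proj(c,X):
    f=240/np.tan(np.radians(c['vfov'])/2);p=np.array(c['R'])@np.array(X)+np.array(c['t'])
    return p[0]/p[2]*f+c['cx'],p[1]/p[2]*f+c['cy']
E
python3 - <<'E'
from h import *
print(bot.get_obs())
for n in('scene','top','wrist'):
    im,d,c=snap(n,n+'0.png'); print(n,c)
E
```

```text
{'clock': 0.0, 'joint_pos': array([-1.10301330e+00,  2.41414047e-01,  3.68185056e-03,  1.33520062e+00,
       -3.55378548e-05,  1.57084465e+00]), 'joint_vel': array([ 0.00187054, -0.00073796,  0.00113487, -0.00161052, -0.00073402,
       -0.0010303 ]), 'tau': array([ 1.10890574e-04, -3.72323549e+01,  2.52405435e+01,  1.71218847e-02,
        1.34059865e-04,  4.64015685e-06]), 'eef_pos': array([ 0.22515002, -0.44570669,  0.23039626]), 'tool_rot': array([ 8.51722911e-01, -5.23991356e-01, -9.19185394e-04, -5.44572290e-04]), 'ft_force': array([-0.26863341, -0.47741547,  0.18463404]), 'ft_torque': array([-0.02458658,  0.04144606, -0.01871868]), 'grip_width': 0.08532638695951728}
scene {'vfov': 56.641118804510604, 'cx': 318.34160618459, 'cy': 231.078041329118, 'R': array([[ 0.63614347,  0.77129953,  0.02045768],
       [ 0.51236413, -0.40246028, -0.75862291],
       [-0.57689209,  0.4930748 , -0.65120869]]), 't': array([-0.34617185, -0.26173449,  1.22921123])}
top {'vfov': 48.287349937544555, 'cx': 310.48818771074133, 'cy': 234.82155709289748, 'R': array([[ 0.01722764, -0.99984949,  0.00204894],
       [-0.97638947, -0.01726468, -0.21532656],
       [ 0.21532953,  0.001709  , -0.97653995]]), 't': array([-0.09035233,  0.62119869,  0.93541252])}
wrist {'vfov': 69.92959635881067, 'cx': 318.53044040413886, 'cy': 237.4238600717884, 'R': array([[ 0.45102806, -0.89250845, -0.00153259],
       [-0.85167707, -0.43090616,  0.29827179],
       [-0.2668705 , -0.13322368, -0.95447975]]), 't': array([-0.49904746, -0.03688987,  0.37942349])}
```

View pics/scene0.png

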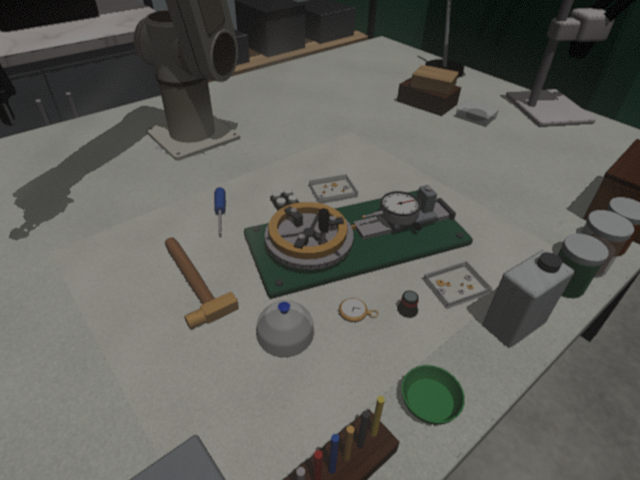

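View pics/top0.png

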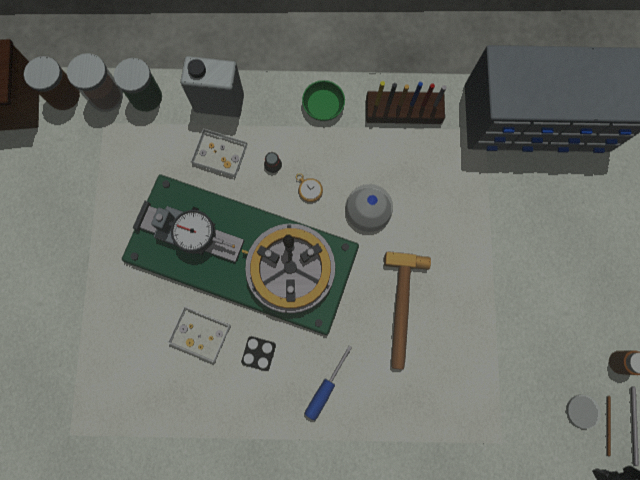

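View pics/wrist0.png

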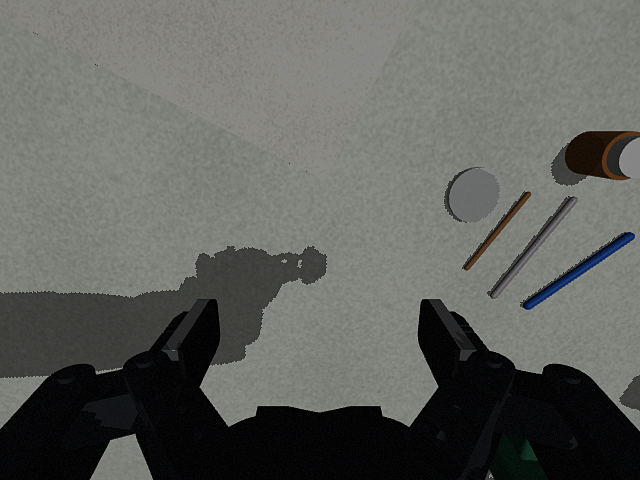

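Top view: the gauge is green, with the ring at about (290,267), the knob at (289,242), the dial at (193,230), and the post at about (157,216). The scene view agrees. Next I'll measure them.

```bash
python3 - <<'E'
from h import *
im,d,c=load('top0.png')
hsv=cv2.cvtColor(im,cv2.COLOR_BGR2HSV)
g=cv2.inRange(hsv,(60,80,20),(95,255,160)); g[:150]=0;g[350:]=0
n,l,s,_=cv2.connectedComponentsWithStats(g); 
k=cv2.findContours(cv2.morphologyEx(g,cv2.MORPH_OPEN,np.ones((3,3))),cv2.RETR_EXTERNAL,cv2.CHAIN_APPROX_NONE)[0]
pts=np.vstack([x for x in k if cv2.contourArea(x)>50])[:,0,:]
P=np.array([onplane(c,u,v,.02)[:2] for u,v in pts])
r=cv2.minAreaRect((P*1000).astype(np.float32)); print('plate',r, cv2.boxPoints(r))
b=cv2.inRange(hsv,(12,110,60),(28,255,255)); b[:200]=0;b[330:]=0;b[:,:235]=0;b[:,345:]=0
cv2.imwrite('pics/m.png',np.hstack([g,b])[150:350])
k=max(cv2.findContours(b,cv2.RETR_EXTERNAL,cv2.CHAIN_APPROX_NONE)[0],key=cv2.contourArea)
P=np.array([onplane(c,u,v,.068)[:2] for u,v in k[:,0,:]])*1000
print('ring',cv2.fitEllipse(P.astype(np.float32)))
# red needle
rd=cv2.inRange(hsv,(0,120,80),(8,255,255)); ys,xs=np.nonzero(rd[190:270,140:250]);print('needle',xs.mean()+140,ys.mean()+190)
for nm,u,v,z in(('knob',289,242,.128),('dial',193,230,.075),('post',160,216,.091)): print(nm,onplane(c,u,v,z))
cv2.imwrite('pics/topz.png',cv2.resize(im[170:345,110:370],None,fx=3,fy=3,interpolation=cv2.INTER_CUBIC))
E
```

```text
plate ((596.7218627929688, 57.21290588378906), (423.7065124511719, 185.2104034423828), 71.29794311523438) [[ 441.07623 -113.76066]
 [ 616.50726 -173.14783]
 [ 752.3675   228.18646]
 [ 576.93646  287.57364]]
ring ((560.5916137695312, -42.81996536254883), (146.16323852539062, 146.82952880859375), 101.48185729980469)
needle 183.3846153846154 227.46153846153845
knob [ 0.5958488 -0.0421611  0.128    ]
dial [0.62641225 0.13944764 0.075     ]
post [0.64816006 0.19828279 0.091     ]
```

View pics/topz.png

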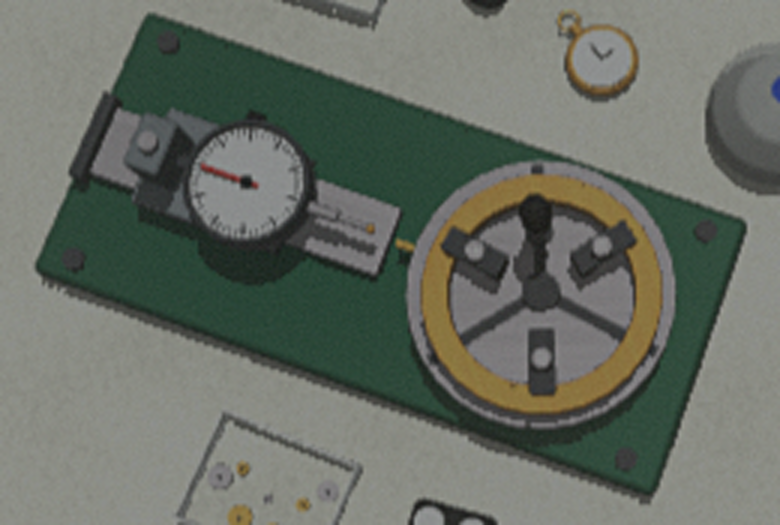

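View pics/m.png

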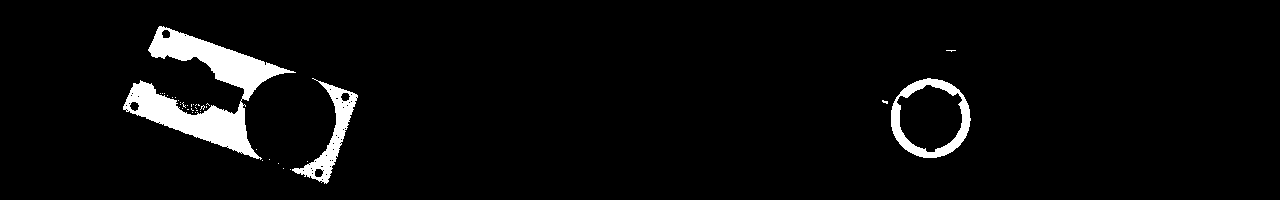

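```bash
R='x'; python3 -m inch '[[-0.586,-0.984,0,0,0,0,1],[-0.586,-0.984,0,0,0,0,1],[-0.586,-0.984,0,0,0,0,1],[-0.586,-0.984,0,0,0,0,1],[-0.586,-0.984,0,0,0,0,1],[-0.586,-0.984,0,0,0,0,1],[-0.586,-0.984,0,0,0,0,1],[-0.586,-0.984,0,0,0,0,1]]'
python3 - <<'E'
from h import *
im,d,c=load('top0.png')
# turntable outer edge: radial scan at z=.05 from approx centre, look for strongest gradient near r 85
gray=cv2.cvtColor(im,cv2.COLOR_BGR2GRAY).astype(np.float32)
hsv=cv2.cvtColor(im,cv2.COLOR_BGR2HSV)
c0=np.array([.563,-.042])
S=hsv[...,1].astype(np.float32)
def edge(img,z,r0,r1,sgn):
    out=[]
    for a in np.arange(0,360,3):
        u=np.array([np.cos(np.radians(a)),np.sin(np.radians(a))])
        rs=np.arange(r0,r1,.0004)
        px=np.array([proj(c,[*(c0+r*u),z]) for r in rs],np.float32)
        val=cv2.remap(img,px[:,0][None],px[:,1][None],cv2.INTER_LINEAR)[0]
        g=np.gradient(cv2.GaussianBlur(val[None],(9,1),0)[0])*sgn
        i=g.argmax(); out.append((*(c0+rs[i]*u),g[i]))
    return np.array(out)
def circ(P):
    m=np.ones(len(P),bool)
    for _ in range(6):
        A=np.c_[2*P[m,:2],np.ones(m.sum())];b=(P[m,:2]**2).sum(1)
        s=np.linalg.lstsq(A,b,rcond=None)[0];cc=s[:2];r=np.sqrt(s[2]+cc@cc)
        e=np.abs(np.linalg.norm(P[:,:2]-cc,axis=1)-r);m=e<max(.0008,2*np.median(e))
    return cc,r,m.sum(),e[m].std()
print('table',circ(edge(S,.05,.079,.092,1)))
print('ring out',circ(edge(S,.068,.069,.080,-1)))
print('ring in',circ(edge(S,.068,.052,.064,1)))
E
```

```text
clock: 0.95
eef_pos: [0.3486, -0.2518, 0.2311]
tool_rot: [0.852, -0.524, -0.0, -0.0]
ft_force: [1.0, 0.0, 0.0]
grip_width: -0.0001
table (array([ 0.56356309, -0.04164836]), np.float64(0.0854732895580391), np.int64(109), np.float64(0.00018748831654820353))
ring out (array([ 0.56086191, -0.04286408]), np.float64(0.074671501686471), np.int64(115), np.float64(0.00018417100163615327))
ring in (array([ 0.56008919, -0.04306225]), np.float64(0.057051287067981196), np.int64(94), np.float64(0.0002212642462838015))
```

Table centre is (563.6, -41.6) mm with radius 85.5, and the ring centre is (560.9, -42.9) with radius 74.7. That is 2.96 mm of eccentricity towards 204°, which fits the stated 3 mm. I'll carry on moving to behind the post.

```bash
python3 -m inch '[[-0.586,-0.984,0,0,0,0,1],[-0.586,-0.984,0,0,0,0,1],[-0.586,-0.984,0,0,0,0,1],[-0.586,-0.984,0,0,0,0,1],[-0.586,-0.984,0,0,0,0,1],[-0.586,-0.984,0,0,0,0,1],[-0.586,-0.984,0,0,0,0,1],[-0.586,-0.984,0,0,0,0,1]]'
python3 -m inch '[[-0.586,-0.984,0,0,0,0,1],[-0.586,-0.984,0,0,0,0,1],[-0.586,-0.984,0,0,0,0,1],[-0.586,-0.984,0,0,0,0,1],[-0.586,-0.984,0,0,0,0,1],[-0.586,-0.984,0,0,0,0,1],[-0.586,-0.984,0,0,0,0,1],[-0.586,-0.984,0,0,0,0,1]]'
python3 -m inch '[[-0.586,-0.984,0,0,0,0,1],[-0.586,-0.984,0,0,0,0,1],[-0.586,-0.984,0,0,0,0,1],[-0.586,-0.984,0,0,0,0,1],[0,0,0,0,0,-0.0412,1],[0,0,0,0,0,-0.0412,1],[0,0,0,0,0,-0.0412,1],[0,0,0,0,0,-0.0412,1]]'
python3 -m inch '[[0,0,0,0,0,-0.0412,1],[0,0,0,0,0,-0.0412,1],[0,0,0.5,0,0,0,1],[0,0,1,0,0,0,1],[0,0,0,0,0,0,1],[0,0,0,0,0,0,1],[0,0,0,0,0,0,1],[0,0,0,0,0,0,1]]'
python3 - <<'E'
from h import *
for n in('top','scene','wrist'): snap(n,n+'1.png')
o=bot.get_obs();print(o['eef_pos'],o['tool_rot'],o['ft_force'])
E
```

```text
clock: 1.75
eef_pos: [0.4714, -0.0585, 0.231]
tool_rot: [0.852, -0.524, -0.0, 0.0]
ft_force: [0.9, -0.3, 0.0]
grip_width: -0.0002
clock: 2.55
eef_pos: [0.5942, 0.1348, 0.2307]
tool_rot: [0.852, -0.524, -0.0, 0.0]
ft_force: [0.4, -0.4, -0.1]
grip_width: -0.0001
clock: 3.35
eef_pos: [0.6551, 0.2306, 0.2303]
tool_rot: [0.958, -0.286, -0.001, 0.0]
ft_force: [1.0, 0.4, 0.2]
grip_width: -0.0002
clock: 4.15
eef_pos: [0.656, 0.2307, 0.1953]
tool_rot: [0.987, -0.162, 0.001, -0.001]
ft_force: [0.3, 0.1, -0.0]
grip_width: -0.0001
[0.65571969 0.23054979 0.19477855] [ 9.86706873e-01 -1.62508108e-01  7.18908423e-04 -3.81539563e-04] [ 0.78492159 -0.09400066  0.55492599]
```

View pics/top1.png

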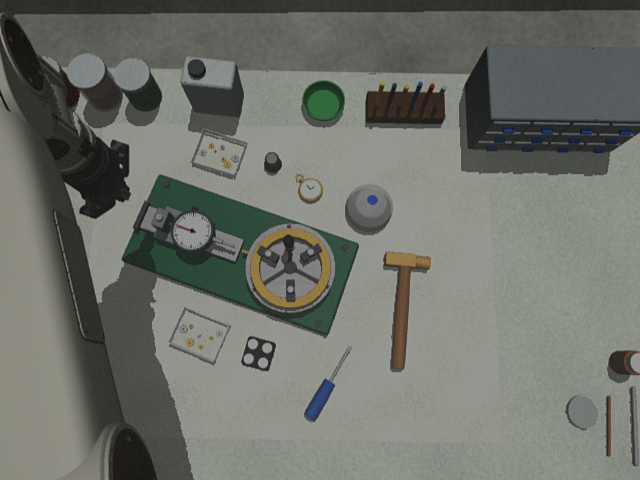

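View pics/scene1.png

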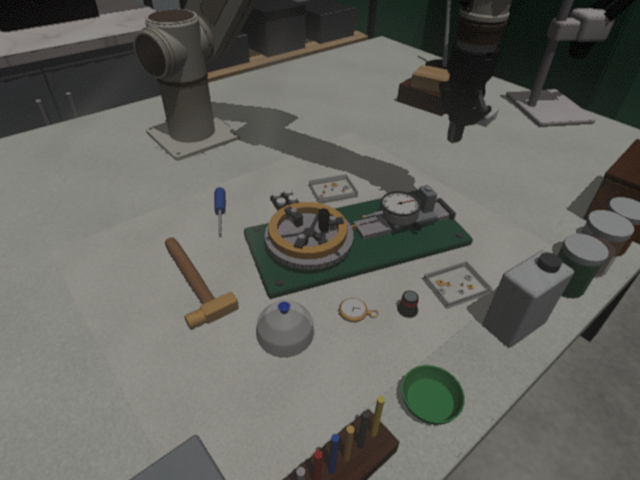

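View pics/wrist1.png

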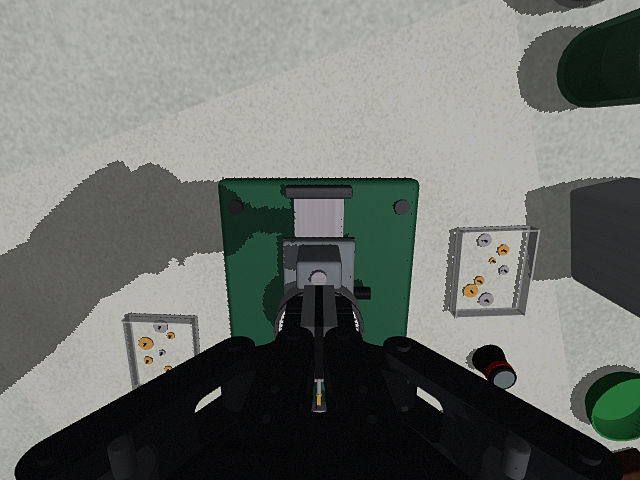

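The wrist view shows the stand in line: post top at about (320,269), end block at (319,191). I'll measure the post's back edge from this closer view.

```bash
python3 - <<'E'
from h import *
im,d,c=load('wrist1.png')
s=np.array([.5636,-.0416]);ey=np.array([.3207,.947]);ey/=np.linalg.norm(ey);ex=np.array([ey[1],-ey[0]])
def rig(P): q=np.array(P[:2])-s; return np.round([q@ex*1000,q@ey*1000],1)
for nm,u,v,z in(('post back L',299,247,.091),('post back R',341,247,.091),('post front L',297,290,.091),('endblk',319,186,.038),('endblk front',319,197,.038),('bolt',319,278,.093)):
    print(nm,rig(onplane(c,u,v,z)),d[v+2,u])
cv2.imwrite('pics/w1z.png',cv2.resize(im[170:350,220:420],None,fx=4,fy=3.3))
o=np.array([.65572,.23055]);print('tcp',rig(o), proj(c,[.6557,.2305,.1948]))
E
```

```text
post back L [-13.3 280.6] 0.29616475
post back R [ 18.5 280.6] 0.3086972
post front L [-15.5 244.8] 0.2967143
endblk [  2.  318.7] 0.30077127
endblk front [  2. 309.] 0.3087718
bolt [  1.8 256. ] 0.2627665
tcp [ -0.  287.3] (np.float64(315.8698770308554), np.float64(306.11234049775294))
```

View pics/w1z.png

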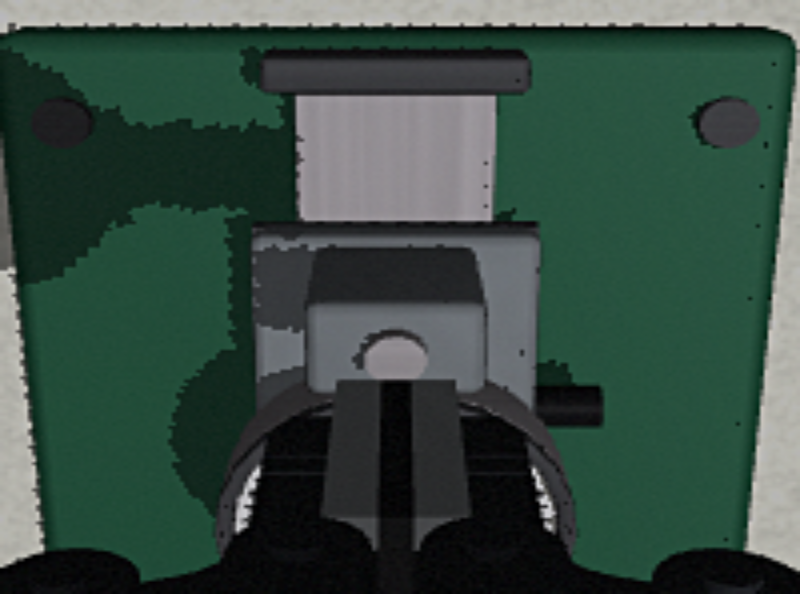

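```bash
python3 - <<'E'
from h import *
im,d,c=load('wrist1.png')
s=np.array([.5636,-.0416]);ey=np.array([.3207,.947]);ey/=np.linalg.norm(ey);ex=np.array([ey[1],-ey[0]])
def rig(P): q=np.array(P[:2])-s; return np.round([q@ex*1000,q@ey*1000],1)
for nm,u,v,z in(('back L',297,262,.091),('back R',341.5,262,.091),('back bottom',319,245.5,.046),('plate end',319,238,.046),('blk front',319,198,.038),('front',319,288,.091)):
    print(nm,rig(onplane(c,u,v,z)))
E
```

```text
back L [-15.1 268.5]
back R [ 19.1 268.4]
back bottom [  2.  266.6]
plate end [  2.  273.6]
blk front [  2.  308.1]
front [  1.8 246.5]
```

```bash
python3 -m inch '[[0.08,0,0.9,0,0,0,1],[0,0,0.9,0,0,0,1],[0,0,0.9,0,0,0,1],[0,0,0.9,0,0,0,1],[0,0,0.9,0,0,0,1],[0,0,0.5,0,0,0,1],[0,0,0.4,0,0,0,1],[0,0,0,0,0,0,1]]'
python3 -m inch '[[0,0.2,0,0,0,0,1],[0,0.2,0,0,0,0,1],[0,0.1,0,0,0,0,1],[0,0.1,0,0,0,0,1],[0,0.1,0,0,0,0,1],[0,0,0,0,0,0,1],[0,0,0,0,0,0,1],[0,0,0,0,0,0,1]]'
python3 - <<'E'
from h import *
snap('scene','scene2.png');im=snap('top','top2.png')[0]
cv2.imwrite('pics/top2z.png',cv2.resize(im[170:345,110:370],None,fx=3,fy=3,interpolation=cv2.INTER_CUBIC))
o=bot.get_obs();print(o['eef_pos'],o['tool_rot'],o['ft_force'])
E
```

```text
clock: 5.1
eef_pos: [0.6565, 0.2296, 0.0576]
tool_rot: [0.987, -0.162, -0.001, 0.001]
ft_force: [-0.6, 0.4, -0.2]
grip_width: 0.0001
clock: 5.9
eef_pos: [0.6529, 0.2147, 0.0603]
tool_rot: [0.987, -0.162, 0.002, -0.002]
ft_force: [2.7, 3.8, -0.7]
grip_width: -0.0001
[0.65290026 0.21466133 0.0603502 ] [ 0.98676976 -0.16211068  0.00152501 -0.00179978] [ 2.00954022  4.76979667 -0.10798438]
```

View pics/scene2.png

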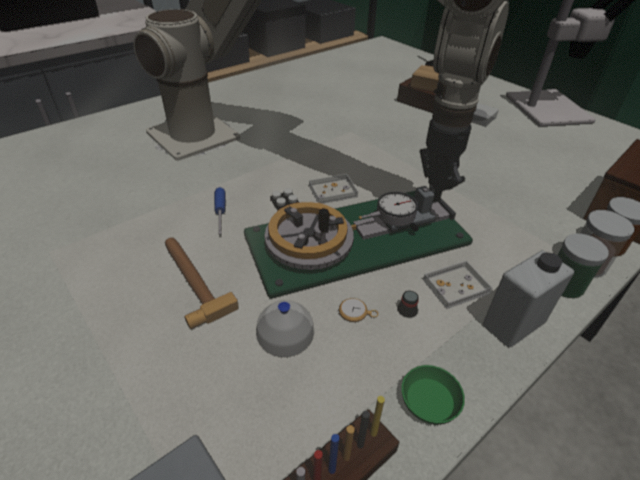

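View pics/top2z.png

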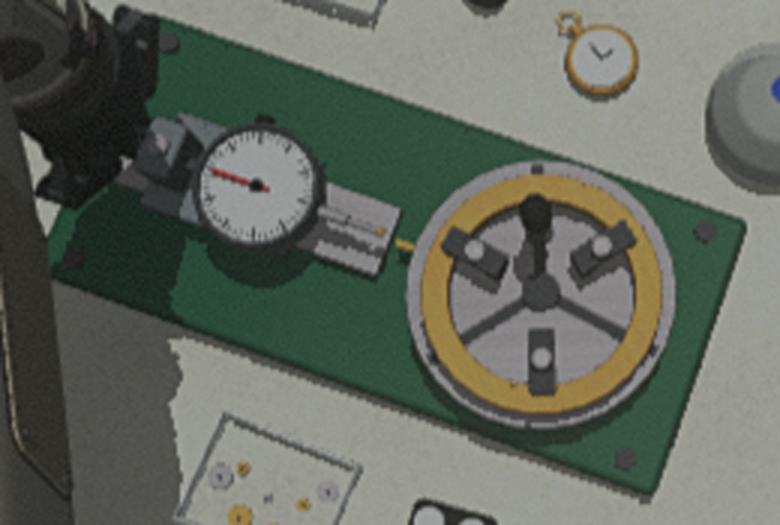

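Contact is made, with about 5 N on the post, and the stand is sliding. The dial is visible from above at zoom (258,185), with the needle still at zero. I'll write a dial reader next.

```bash
cat >> h.py <<'E'
s=np.array([.5636,-.0416]);ey=np.array([.3165,.9486]);ey/=np.linalg.norm(ey);ex=np.array([ey[1],-ey[0]])
def rig(P): q=np.array(P[:2])-s; return np.array([q@ex*1000,q@ey*1000])
def dial(im,c):
    hsv=cv2.cvtColor(im,cv2.COLOR_BGR2HSV)
    # region on stand: project dial region for rig y 130..215
    poly=np.array([proj(c,[*(s+ex*a+ey*b),.075]) for a,b in((-.042,.10),(.046,.10),(.046,.245),(-.042,.245))],np.int32)
    roi=np.zeros(im.shape[:2],np.uint8);cv2.fillPoly(roi,[poly],255)
    w=cv2.inRange(hsv,(0,0,135),(179,60,255))&roi
    w=cv2.morphologyEx(w,cv2.MORPH_CLOSE,cv2.getStructuringElement(cv2.MORPH_ELLIPSE,(7,7)))
    k=max(cv2.findContours(w,cv2.RETR_EXTERNAL,cv2.CHAIN_APPROX_NONE)[0],key=cv2.contourArea)
    k=cv2.convexHull(k)
    P=np.array([rig(onplane(c,u,v,.075)) for u,v in k[:,0,:]],np.float32)
    m=np.zeros_like(roi);cv2.drawContours(m,[k],-1,255,-1)
    (cx,cy),rad=cv2.minEnclosingCircle(P)
    r=cv2.inRange(hsv,(0,110,60),(10,255,255))|cv2.inRange(hsv,(170,110,60),(179,255,255));r&=m
    ys,xs=np.nonzero(r);Q=np.array([rig(onplane(c,u,v,.075)) for u,v in zip(xs,ys)])-[cx,cy]
    # needle direction: from dial centre to far red pixels
    L=np.linalg.norm(Q,axis=1); f=Q[L>.45*L.max()].mean(0)
    a=np.arctan2(f[0],f[1])%(2*np.pi)   # clockwise from above starting at +y: towards +x
    return (round(cx,1),round(cy,1),round(rad,1)),len(Q),round(a,3),round(a/2/np.pi*10,2)
E
python3 - <<'E'
from h import *
for f in('top0.png','top2.png','top1.png','scene2.png','scene0.png'):
    im,d,c=load(f); print(f,dial(im,c))
print(rig([.6529,.2147]))
E
```

```text
top0.png ((-0.5, 192.6, 34.6), 20, np.float64(0.068), np.float64(0.11))
top2.png ((-3.7, 159.7, 61.8), 23, np.float64(0.102), np.float64(0.16))
top1.png ((-0.0, 192.4, 35.1), 20, np.float64(0.046), np.float64(0.07))Traceback (most recent call last):
  File "<stdin>", line 3, in <module>
  File "h.py", line 29, in dial
    ys,xs=np.nonzero(r);Q=np.array([rig(onplane(c,u,v,.075)) for u,v in zip(xs,ys)])-[cx,cy]
                          ~~~~~~~~~~~~~~~~~~~~~~~~~~~~~~~~~~~~~~~~~~~~~~~~~~~~~~~~~~^~~~~~~~
ValueError: operands could not be broadcast together with shapes (0,) (2,)
```

```bash
sed -i "s/    k=max(cv2.findContours(w,/    w=cv2.morphologyEx(w,cv2.MORPH_OPEN,cv2.getStructuringElement(cv2.MORPH_ELLIPSE,(29,29)))\n    k=max(cv2.findContours(w,/" h.py
python3 - <<'E'
from h import *
for f in('top0.png','top2.png','top1.png'):
    im,d,c=load(f); print(f,dial(im,c))
print(rig([.6529,.2147]))
E
```

```text
top0.png ((-0.4, 193.0, 30.9), 19, np.float64(0.065), np.float64(0.1))
top2.png ((0.6, 186.8, 34.2), 23, np.float64(0.011), np.float64(0.02))
top1.png ((0.6, 193.9, 33.3), 20, np.float64(0.02), np.float64(0.03))
[  3.59100449 271.3877018 ]
```

```bash
python3 -m inch '[[0,0.13,0,0,0,0,1],[0,0.13,0,0,0,0,1],[0,0.13,0,0,0,0,1],[0,0.13,0,0,0,0,1],[0,0.13,0,0,0,0,1],[0,0.13,0,0,0,0,1],[0,0.13,0,0,0,0,1],[0,0.13,0,0,0,0,1]]'
python3 - <<'E'
from h import *
im,d,c=snap('top','top3.png');print(dial(im,c))
cv2.imwrite('pics/top3z.png',cv2.resize(im[170:345,110:370],None,fx=3,fy=3,interpolation=cv2.INTER_CUBIC))
o=bot.get_obs();print(o['eef_pos'],rig(o['eef_pos']),o['ft_force'])
E
```

```text
clock: 6.8
eef_pos: [0.6447, 0.1904, 0.0603]
tool_rot: [0.987, -0.162, 0.002, -0.002]
ft_force: [2.4, 5.2, -0.3]
grip_width: 0.0001
((0.7, 162.0, 33.9), 19, np.float64(0.016), np.float64(0.03))
[0.64442541 0.18967374 0.06033132] [  3.47281978 244.96577191] [ 2.11376847  4.51048663 -0.89812423]
```

View pics/top3z.png

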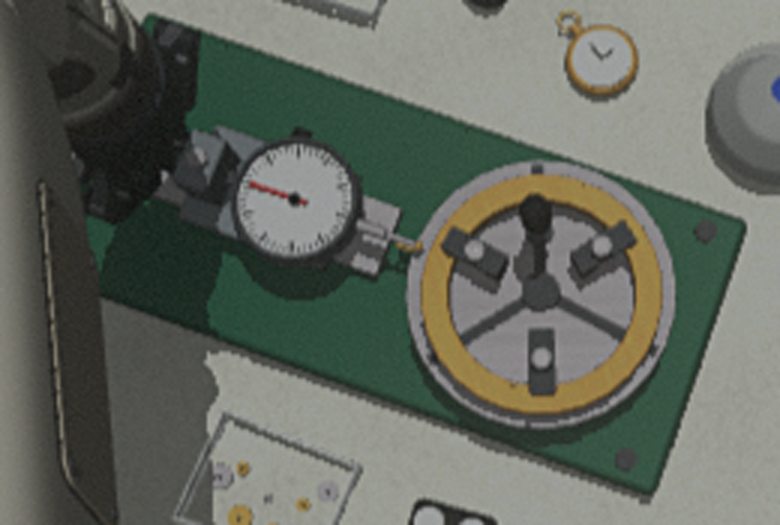

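```bash
python3 -m inch '[[0,0.05,0,0,0,0,1],[0,0.05,0,0,0,0,1],[0,0.05,0,0,0,0,1],[0,0.05,0,0,0,0,1],[0,0.04,0,0,0,0,1],[0,0,0,0,0,0,1],[0,0,0,0,0,0,1],[0,0,0,0,0,0,1]]'
python3 - <<'E'
from h import *
im,d,c=snap('top','top4.png');print(dial(im,c))
cv2.imwrite('pics/top4z.png',cv2.resize(im[170:345,110:370],None,fx=3,fy=3,interpolation=cv2.INTER_CUBIC))
o=bot.get_obs();print(o['eef_pos'],rig(o['eef_pos']),o['ft_force'])
E
```

```text
clock: 7.65
eef_pos: [0.6427, 0.1846, 0.0603]
tool_rot: [0.987, -0.162, 0.002, -0.002]
ft_force: [2.2, 5.5, -0.1]
grip_width: 0.0002
((1.2, 155.1, 34.1), 23, np.float64(0.406), np.float64(0.65))
[0.64270746 0.1845853  0.06031746] [  3.45366448 239.59518874] [1.3863398  5.49798478 0.67582105]
```

View pics/top4z.png

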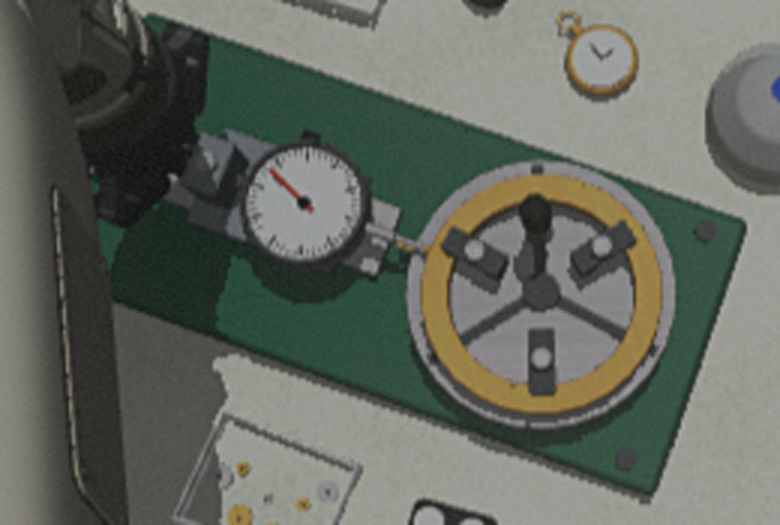

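The needle has moved off zero, now pointing from (304,203) to (271,170) in the zoom, which reads about 0.7 mm. I need about 3.3 mm more.

```bash
python3 -m inch '[[0,0.03,0,0,0,0,1],[0,0.03,0,0,0,0,1],[0,0.03,0,0,0,0,1],[0,0.02,0,0,0,0,1],[0,0.02,0,0,0,0,1],[0,0,0,0,0,0,1],[0,0,0,0,0,0,1],[0,0,0,0,0,0,1]]'
python3 - <<'E'
from h import *
im,d,c=snap('top','top5.png');print(dial(im,c))
cv2.imwrite('pics/top5z.png',cv2.resize(im[170:345,110:370],None,fx=3,fy=3,interpolation=cv2.INTER_CUBIC))
o=bot.get_obs();print(o['eef_pos'],rig(o['eef_pos']),o['ft_force'])
E
```

```text
clock: 8.5
eef_pos: [0.6417, 0.1817, 0.0603]
tool_rot: [0.987, -0.162, 0.002, -0.002]
ft_force: [2.5, 6.1, -0.3]
grip_width: -0.0001
((0.2, 152.4, 34.4), 21, np.float64(2.282), np.float64(3.63))
[0.64173174 0.18175294 0.06033772] [  3.42453892 236.59961127] [ 2.51917594  6.26735329 -0.06932577]
```

View pics/top5z.png

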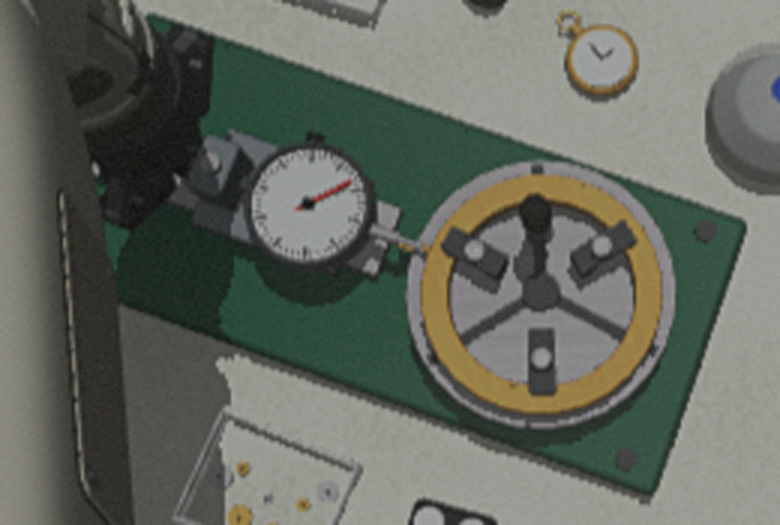

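```bash
python3 -m inch '[[0,0.006,0,0,0,0,1],[0,0.007,0,0,0,0,1],[0,0,0,0,0,0,1],[0,0,0,0,0,0,1],[0,0,0,0,0,0,1],[0,0,0,0,0,0,1],[0,0,0,0,0,0,1],[0,0,0,0,0,0,1]]'
python3 - <<'E'
from h import *
im,d,c=snap('top','top6.png');print(dial(im,c))
im=im[180:290,170:290]
cv2.imwrite('pics/top6z.png',cv2.resize(im,None,fx=5,fy=5,interpolation=cv2.INTER_CUBIC))
o=bot.get_obs();print(o['eef_pos'],rig(o['eef_pos']),o['ft_force'])
E
```

```text
clock: 9.35
eef_pos: [0.6417, 0.1815, 0.0603]
tool_rot: [0.987, -0.162, 0.002, -0.002]
ft_force: [1.7, 6.8, -0.4]
grip_width: -0.0
((1.4, 151.5, 34.6), 19, np.float64(2.45), np.float64(3.9))
[0.64166727 0.1815057  0.06033042] [  3.44163861 236.34467529] [ 1.76683867  5.69424455 -0.21247688]
```

View pics/top6z.png

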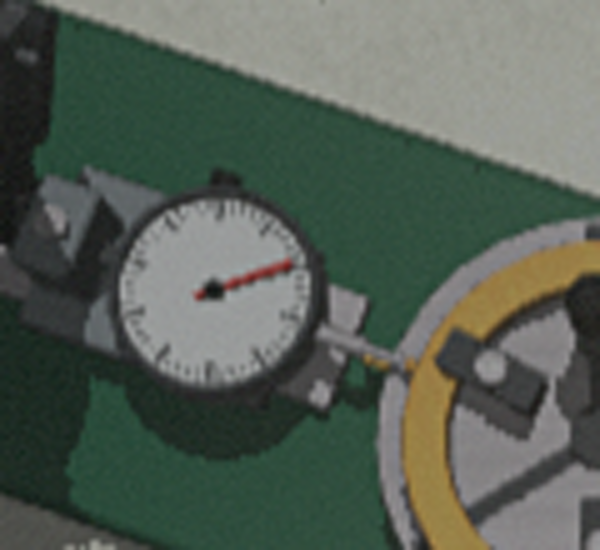

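The dial reads about 4.0 mm: needle from (214,290) to (292,264) in the zoom, about 143° clockwise from zero. I'll back off, lift, and move over the knob with the jaws open.

```bash
python3 -m inch '[[0,-0.3,0,0,0,0,1],[0,-0.4,0,0,0,0,1],[0,0,-1,0,0,0,1],[0,0,-1,0,0,0,-0.2],[0,0,-1,0,0,0,-0.2],[0,0,-1,0,0,0,-0.2],[0,0,-1,0,0,0,-0.2],[0,0.2,-0.5,0,0,0,-0.2]]'
python3 -m inch '[[0.12,1,0,0,0,0,-0.2],[0.12,1,0,0,0,0,-0.2],[0.12,1,0,0,0,0,-0.2],[0.12,1,0,0,0,0,-0.2],[0.12,1,0,0,0,0,-0.2],[0.12,1,0,0,0,0,-0.2],[0.12,1,0,0,0,0,-0.2],[0.12,1,0,0,0,0,-0.2]]'
python3 -m inch '[[0.12,0.7,0,0,0,0,-0.2],[0.12,0.7,0,0,0,0,-0.2],[0,0,0,0,0,0,-0.2],[0,0,0,0,0,0,-0.2],[0,0,0,0,0,0,-0.2],[0,0,0,0,0,0,-0.2],[0,0,0,0,0,0,-0.2],[0,0,0,0,0,0,-0.2]]'
python3 - <<'E'
from h import *
im,d,c=snap('top','top7.png');print(dial(im,c))
snap('wrist','wrist7.png')
o=bot.get_obs();print(o['eef_pos'],o['tool_rot'],rig(o['eef_pos']),o['ft_force'],o['grip_width'],o['joint_pos'])
E
```

```text
clock: 10.2
eef_pos: [0.6451, 0.1921, 0.199]
tool_rot: [0.987, -0.162, 0.002, -0.001]
ft_force: [0.2, 0.2, 0.2]
grip_width: 0.0515
clock: 11.0
eef_pos: [0.6019, -0.0071, 0.1956]
tool_rot: [0.987, -0.163, -0.001, 0.0]
ft_force: [0.7, 0.2, -0.6]
grip_width: 0.051
clock: 11.8
eef_pos: [0.5973, -0.0403, 0.1963]
tool_rot: [0.987, -0.162, -0.0, -0.0]
ft_force: [-0.0, -0.1, -0.7]
grip_width: 0.051Traceback (most recent call last):
  File "<stdin>", line 2, in <module>
  File "h.py", line 24, in dial
    k=max(cv2.findContours(w,cv2.RETR_EXTERNAL,cv2.CHAIN_APPROX_NONE)[0],key=cv2.contourArea)
ValueError: max() iterable argument is empty
```

View pics/top7.png

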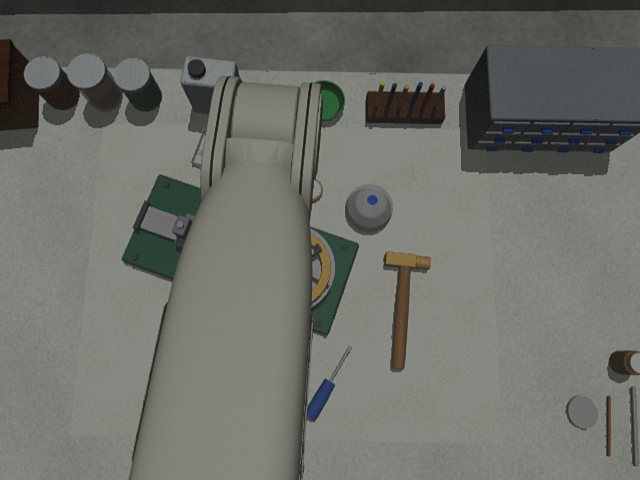

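From above the arm now hides the dial. I'll use the wrist and scene cameras.

```bash
python3 - <<'E'
from h import *
snap('wrist','wrist7.png');snap('scene','scene7.png')
o=bot.get_obs();print(o['eef_pos'],o['tool_rot'],rig(o['eef_pos']),o['ft_force'],o['grip_width'],o['joint_pos'])
E
```

```text
[ 0.5972891  -0.04059342  0.19631128] [ 9.86745219e-01 -1.62277148e-01  1.39603483e-05 -8.54190409e-06] [31.63867181 11.61736041] [-0.22049125  0.15801331  0.40575161] 0.05140319385173424 [-6.78656926e-02  4.53367555e-01  2.19414341e-01  1.33681370e+00
  1.43544066e-05  1.82892654e+00]
```

View pics/wrist7.png

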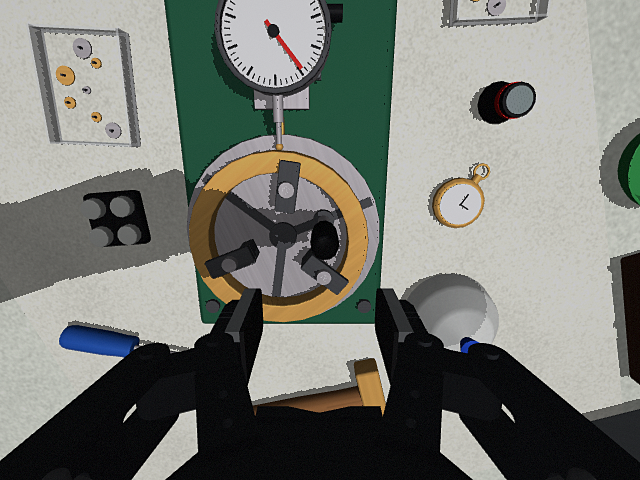

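View pics/scene7.png

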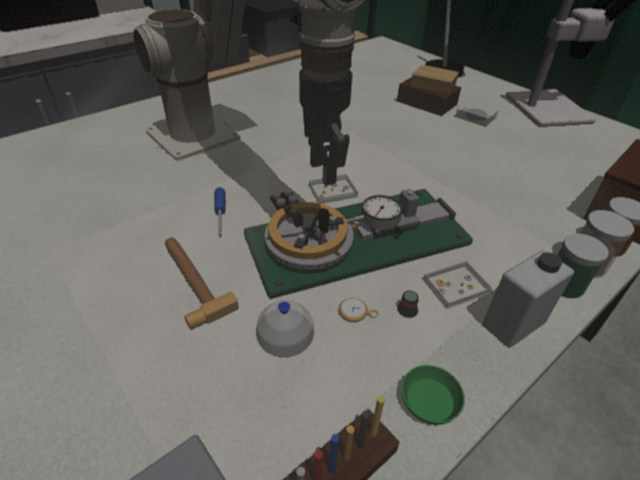

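The wrist view shows it all: needle from (273,31) to (301,68), about 143°, so 3.97 mm. The knob is at about (325,238) and the spindle hub at (283,233). Next I'll locate the knob and spindle and refit the ring in this view.

```bash
cat >> h.py <<'E'
def edge(img,c,c0,z,r0,r1,sgn):
    out=[]
    for a in np.arange(0,360,3):
        u=np.array([np.cos(np.radians(a)),np.sin(np.radians(a))]);rs=np.arange(r0,r1,.0003)
        px=np.array([proj(c,[*(c0+r*u),z]) for r in rs],np.float32)
        val=cv2.remap(img,px[:,0][None],px[:,1][None],cv2.INTER_LINEAR)[0]
        g=np.gradient(cv2.GaussianBlur(val[None],(9,1),0)[0])*sgn
        i=g.argmax()
        if g[i]>1: out.append((*(c0+rs[i]*u),g[i]))
    return np.array(out)
def circ(P):
    m=np.ones(len(P),bool)
    for _ in range(10):
        A=np.c_[2*P[m,:2],np.ones(m.sum())];b=(P[m,:2]**2).sum(1)
        q=np.linalg.lstsq(A,b,rcond=None)[0];cc=q[:2];r=np.sqrt(q[2]+cc@cc)
        e=np.abs(np.linalg.norm(P[:,:2]-cc,axis=1)-r);m=e<max(.0006,2*np.median(e))
    return cc,r,m.sum(),e[m].std()
def fits(im,c,c0=None):
    c0=s if c0 is None else c0
    S=cv2.cvtColor(im,cv2.COLOR_BGR2HSV)[...,1].astype(np.float32)
    return circ(edge(S,c,c0,.05,.079,.092,1)),circ(edge(S,c,c0,.068,.068,.081,-1)),circ(edge(S,c,c0,.068,.052,.064,1))
E
python3 - <<'E'
from h import *
im,d,c=load('wrist7.png')
for f in fits(im,c): print(f, rig(f[0]))
R=c['R'];t=c['t'];f=240/np.tan(np.radians(c['vfov'])/2)
v,u=np.mgrid[200:275,300:350];z=d[200:275,300:350]
X=np.stack([(u-c['cx'])/f*z,(v-c['cy'])/f*z,z],-1)-t
W=X@R
m=(W[...,2]>.118)&(W[...,2]<.14);print(m.sum());p=W[m];print('knob top',p.mean(0),p.min(0),p.max(0))
m=(W[...,2]>.09)&(W[...,2]<.14);p=W[m];print(p.mean(0),p.min(0),p.max(0))
for u,v in((283,234),(325,226)): print(rig(onplane(c,u,v,.05)),onplane(c,u,v,.128))
im2=cv2.resize(im[190:290,270:370],None,fx=6,fy=6);cv2.imwrite('pics/k7.png',im2)
E
```

```text
(array([ 0.56591879, -0.04014167]), np.float64(0.08437302580164689), np.int64(77), np.float64(0.00014375934775459712)) [1.7380342  2.11725627]
(array([ 0.56364444, -0.04051266]), np.float64(0.07398010625854373), np.int64(85), np.float64(0.0001588580239513634)) [-0.30198369  1.04550417]
(array([ 0.56458646, -0.03973662]), np.float64(0.05561854916785037), np.int64(78), np.float64(0.0004836298434208245)) [0.34599323 2.0798055 ]
637
knob top [ 0.60394298 -0.03646296  0.12551044] [ 0.59402862 -0.04688451  0.1180135 ] [ 0.61291687 -0.02879256  0.1290801 ]
[ 0.60438632 -0.0349195   0.11998728] [ 0.59372837 -0.04688451  0.0902203 ] [ 0.6132942  -0.02825342  0.1290801 ]
[1.68301821 2.51628432] [ 0.58145188 -0.02009299  0.128     ]
[38.50281448  9.6541392 ] [ 0.60857291 -0.02365393  0.128     ]
```

View pics/k7.png

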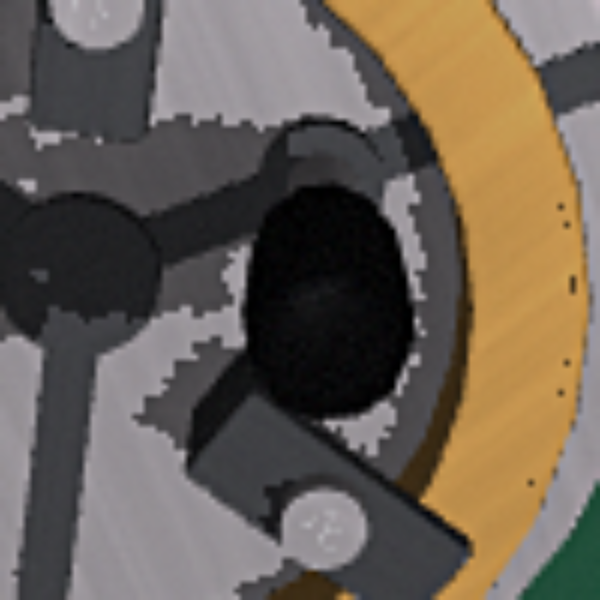

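Knob axis is at about (603, -38) mm, which is 38 mm from the spindle as it should be. Now descend and pinch.

```bash
python3 -m inch '[[0.184,-0.172,0.3,0,0,0,-0.2],[0,0,0.7,0,0,0,-0.2],[0,0,0.8,0,0,0,-0.2],[0,0,0.8,0,0,0,-0.2],[0,0,0.8,0,0,0,-0.2],[0,0,0.6,0,0,0,-0.2],[0,0,0.16,0,0,0,-0.2],[0,0,0,0,0,0,-0.2]]'
python3 - <<'E'
from h import *
snap('wrist','wrist8.png');snap('scene','scene8.png')
o=bot.get_obs();print(o['eef_pos'],rig(o['eef_pos']),o['ft_force'],o['grip_width'])
E
```

```text
clock: 12.75
eef_pos: [0.6025, -0.0381, 0.0913]
tool_rot: [0.987, -0.162, -0.001, 0.0]
ft_force: [0.4, -0.2, 0.8]
grip_width: 0.0515
[ 0.60367005 -0.03823313  0.09295184] [36.94457573 15.87587221] [-0.05375104  0.13198851  0.95096579] 0.05156590112317283
```

View pics/wrist8.png

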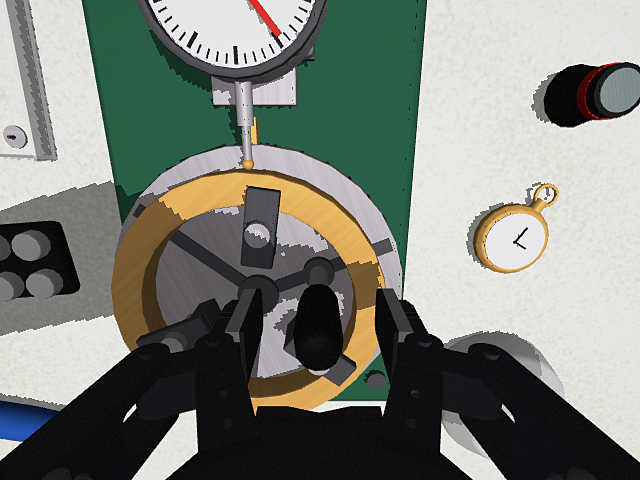

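View pics/scene8.png

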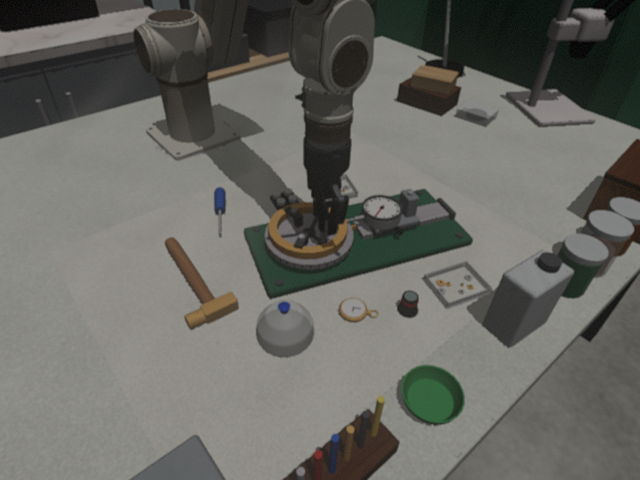

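The knob stands between the pads at about (319,320). Close.

```bash
python3 -m inch '[[0,0,0,0,0,0,0.3],[0,0,0,0,0,0,0.5],[0,0,0,0,0,0,1],[0,0,0,0,0,0,1],[0,0,0,0,0,0,1],[0,0,0,0,0,0,1],[0,0,0,0,0,0,1],[0,0,0,0,0,0,1]]'
python3 - <<'E'
from h import *
snap('wrist','wrist9.png')
o=bot.get_obs();print(o['eef_pos'],rig(o['eef_pos']),o['ft_force'],o['ft_torque'],o['grip_width'])
E
```

```text
clock: 13.65
eef_pos: [0.6025, -0.038, 0.0935]
tool_rot: [0.987, -0.162, -0.0, -0.0]
ft_force: [-4.2, 1.6, 5.4]
grip_width: 0.0182
[ 0.60250923 -0.038027    0.09346148] [35.77818297 15.70401122] [-4.15764772  1.06016277  5.09173706] [ 0.16506896  0.70993333 -0.0829054 ] 0.01827976760863496
```

View pics/wrist9.png

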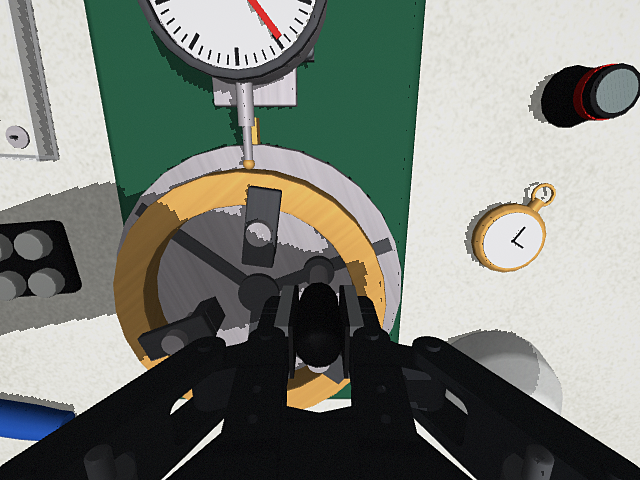

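```bash
cat > tab.py <<'E'
import numpy as np,sys
b0,tot,n=map(float,sys.argv[1:4]);n=int(n)
b=np.radians(b0+np.linspace(0,tot,n+1));P=38*np.c_[np.cos(b),-np.sin(b)]/25
Q=np.round(P,2);print(np.round(np.diff(Q,axis=0),2).tolist())
E
python3 tab.py 23.1 -135 24
```

```text
[[0.05, 0.14], [0.04, 0.15], [0.02, 0.15], [0.01, 0.14], [-0.01, 0.15], [-0.02, 0.15], [-0.03, 0.15], [-0.05, 0.14], [-0.06, 0.13], [-0.08, 0.13], [-0.08, 0.12], [-0.1, 0.11], [-0.11, 0.1], [-0.12, 0.09], [-0.13, 0.08], [-0.13, 0.07], [-0.14, 0.05], [-0.15, 0.04], [-0.15, 0.02], [-0.14, 0.01], [-0.15, -0.01], [-0.15, -0.02], [-0.15, -0.03], [-0.14, -0.05]]
```

```bash
python3 -m inch '[[0.05,0.14,0,0,0,0,1],[0.04,0.15,0,0,0,0,1],[0.02,0.15,0,0,0,0,1],[0.01,0.14,0,0,0,0,1],[-0.01,0.15,0,0,0,0,1],[-0.02,0.15,0,0,0,0,1],[-0.03,0.15,0,0,0,0,1],[-0.05,0.14,0,0,0,0,1]]'
python3 - <<'E'
from h import *
snap('wrist','wrist10.png');snap('scene','scene10.png')
o=bot.get_obs();print(o['eef_pos'],o['tool_rot'],o['ft_force'],o['ft_torque'],o['grip_width'])
E
```

```text
clock: 14.5
eef_pos: [0.5939, -0.0642, 0.0935]
tool_rot: [0.987, -0.162, 0.0, -0.002]
ft_force: [-3.0, 5.9, 4.9]
grip_width: 0.0187
[ 0.59306643 -0.06514689  0.09348032] [ 9.86751753e-01 -1.62234765e-01 -3.64500995e-04 -8.51998502e-04] [-4.16085418  2.42666345  6.28724879] [0.48710122 0.82212059 0.00687742] 0.018727699254643248
```

View pics/wrist10.png

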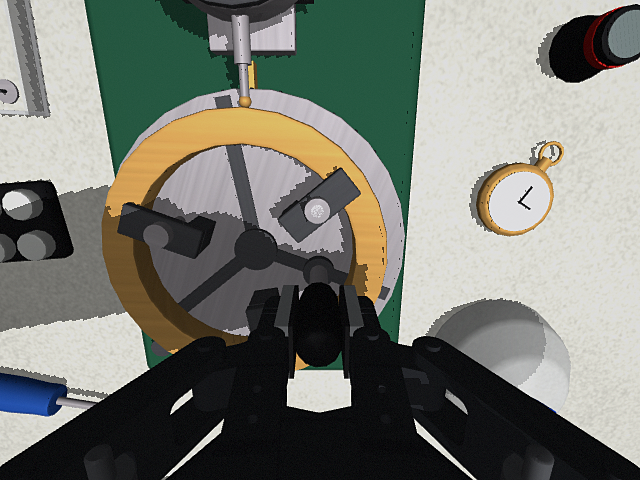

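The table turned about 44° with small forces. The dial has left the wrist view, so I'll read it from the scene camera as I go.

```bash
python3 -m inch '[[-0.06,0.13,0,0,0,0,1],[-0.08,0.13,0,0,0,0,1],[-0.08,0.12,0,0,0,0,1],[-0.1,0.11,0,0,0,0,1],[-0.11,0.1,0,0,0,0,1],[-0.12,0.09,0,0,0,0,1],[-0.13,0.08,0,0,0,0,1],[-0.13,0.07,0,0,0,0,1]]'
python3 - <<'E'
from h import *
snap('scene','scene11.png')
for i in (8,10,11):
    im=load(f'scene{i}.png')[0][180:245,340:435]; cv2.imwrite(f'pics/s{i}z.png',cv2.resize(im,None,fx=8,fy=8,interpolation=cv2.INTER_CUBIC))
cv2.imwrite('pics/s3.png',np.hstack([cv2.resize(load(f'scene{i}.png')[0][185:235,355:410],None,fx=4.8,fy=4.8,interpolation=cv2.INTER_CUBIC) for i in(8,10,11)]))
o=bot.get_obs();print(o['eef_pos'],o['ft_force'],o['grip_width'])
E
```

```text
clock: 15.4
eef_pos: [0.5697, -0.0777, 0.0935]
tool_rot: [0.987, -0.162, 0.002, -0.002]
ft_force: [3.1, 4.6, 1.6]
grip_width: 0.0185
[ 0.56850271 -0.07782531  0.09346461] [-2.19941635  4.73166911  6.0761356 ] 0.018632262807761316
```

View pics/s3.png

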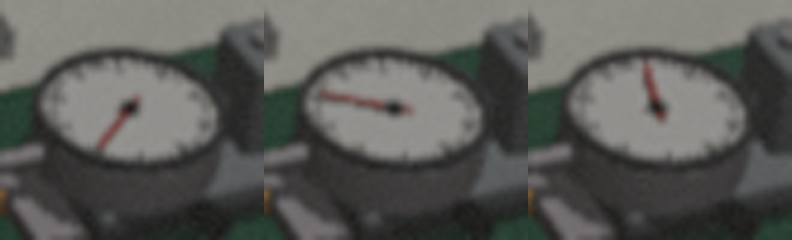

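```bash
cat >> h.py <<'E'
def man(c,hub,tip,x0,y0,k):
    a,b=[rig(onplane(c,x0+(p[0]+.5)/k-.5,y0+(p[1]+.5)/k-.5,.075)) for p in(hub,tip)];f=b-a
    return np.round(a,1),np.round(np.linalg.norm(f),1),round(np.degrees(np.arctan2(f[0],f[1]))%360/36,2)
def sdial(im,c):
    x0,y0,k=355,185,4.8
    b=cv2.resize(im[185:235,355:410],None,fx=k,fy=k,interpolation=cv2.INTER_CUBIC).astype(int)
    red=((b[...,2]-b[...,1])>45)
    ys,xs=np.nonzero(red); pts=[rig(onplane(c,x0+(x+.5)/k-.5,y0+(y+.5)/k-.5,.075)) for x,y in zip(xs,ys)]
    return np.array(pts)
E
python3 - <<'E'
from h import *
c=load('scene8.png')[2]
for h,t in(((130,106),(99,149)),((128,107),(58,94)),((128,106),(118,66))): print(man(c,h,t,355,185,4.8))
E
```

```text
(array([ -1.9, 154.4]), np.float64(32.7), np.float64(3.88))
(array([ -1.6, 153.3]), np.float64(29.3), np.float64(6.03))
(array([ -2.2, 153.6]), np.float64(27.6), np.float64(8.01))
```

Readings are 3.9, 6.0 and 8.0 mm at 0, 44 and 88°, as expected for a peak near 130°. I'll carry on through the peak.

```bash
python3 -m inch '[[-0.14,0.05,0,0,0,0,1],[-0.15,0.04,0,0,0,0,1],[-0.15,0.02,0,0,0,0,1],[-0.14,0.01,0,0,0,0,1],[-0.15,-0.01,0,0,0,0,1],[-0.15,-0.02,0,0,0,0,1],[-0.15,-0.03,0,0,0,0,1],[-0.14,-0.05,0,0,0,0,1]]'
python3 - <<'E'
from h import *
snap('scene','scene12.png')
o=bot.get_obs();print(o['eef_pos'],o['ft_force'],o['grip_width'])
E
python3 tab.py -111.9 -45 8
```

```text
clock: 16.25
eef_pos: [0.5417, -0.0704, 0.0935]
tool_rot: [0.987, -0.163, 0.002, 0.0]
ft_force: [4.0, 1.0, 5.8]
grip_width: 0.0186
[ 0.5406776  -0.06964306  0.09342896] [0.74845121 4.23965309 9.17115634] 0.018804245137137406
[[-0.13, -0.06], [-0.13, -0.08], [-0.12, -0.08], [-0.11, -0.1], [-0.1, -0.11], [-0.09, -0.12], [-0.08, -0.13], [-0.07, -0.13]]
```

```bash
python3 -m inch '[[-0.13,-0.06,0,0,0,0,1],[-0.13,-0.08,0,0,0,0,1],[-0.12,-0.08,0,0,0,0,1],[-0.11,-0.1,0,0,0,0,1],[-0.1,-0.11,0,0,0,0,1],[-0.09,-0.12,0,0,0,0,1],[-0.08,-0.13,0,0,0,0,1],[-0.07,-0.13,0,0,0,0,1]]'
python3 - <<'E'
from h import *
snap('scene','scene13.png')
o=bot.get_obs();print(o['eef_pos'],o['ft_force'],o['grip_width'])
cv2.imwrite('pics/s4.png',np.hstack([cv2.resize(load(f'scene{i}.png')[0][185:235,355:410],None,fx=4.8,fy=4.8,interpolation=cv2.INTER_CUBIC) for i in(11,12,13)]))
E
```

```text
clock: 17.1
eef_pos: [0.527, -0.0461, 0.0934]
tool_rot: [0.987, -0.163, 0.001, 0.002]
ft_force: [0.4, -2.4, 8.3]
grip_width: 0.0184
[ 0.52685415 -0.04488361  0.09343724] [0.7111266  1.90227888 9.6092081 ] 0.019044771926775974
```

View pics/s4.png

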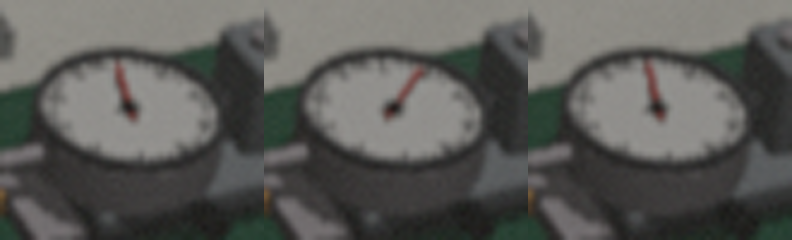

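Frames 11 and 13 read nearly alike at about 8.0 mm, and frame 12 is higher. I'll fit the circle and the sinusoid.

```bash
python3 - <<'E'
from h import *
c=load('scene8.png')[2]
P=np.array([[602.51,-38.03],[593.07,-65.15],[568.50,-77.83],[540.68,-69.64],[526.85,-44.88]])
A=np.c_[2*P,np.ones(5)];q=np.linalg.lstsq(A,(P**2).sum(1),rcond=None)[0];cc=q[:2];print('centre',cc,'r',np.sqrt(q[2]+cc@cc))
th=np.unwrap(np.arctan2(*(P-cc).T[::-1]));print(np.degrees(th))
H=(128.5,106.5)
rd=[man(c,H,t,355,185,4.8) for t in((99,149),(58,94),(118,64),(421-264,68),(646-528,61))]
rd=np.array([x[2] for x in rd]);print(rd)
# auto: principal axis of red pixels far from hub
for i in(8,10,11,12,13):
    p=sdial(load(f'scene{i}.png')[0],c); p=p[np.linalg.norm(p-[-2,153.8],axis=1)<38]
    f=p[np.linalg.norm(p-[-2,153.8],axis=1)>12].mean(0)-[-2,153.8]; print(i,len(p),np.degrees(np.arctan2(f[0],f[1]))%360/36)
M=np.c_[np.ones(5),np.cos(th),np.sin(th)];s_=np.linalg.lstsq(M,rd,rcond=None)[0]
print(s_,np.hypot(*s_[1:]),'peak knob',np.degrees(np.arctan2(s_[2],s_[1])),M@s_-rd)
E
```

```text
centre [564.54413858 -40.03104644] r 38.01329983898408
[   3.01706643  -41.36610478  -84.02544134 -128.86801899 -172.66975895]
[3.86 6.01 8.02 8.89 8.03]Traceback (most recent call last):
  File "<stdin>", line 11, in <module>
ValueError: operands could not be broadcast together with shapes (0,) (2,)
```

```bash
python3 - <<'E'
import numpy as np
th=np.radians([3.017,-41.366,-84.025,-128.868,-172.67]);rd=np.array([3.95,6.01,8.02,8.89,8.03])
M=np.c_[np.ones(5),np.cos(th),np.sin(th)];q=np.linalg.lstsq(M,rd,rcond=None)[0]
print(q,np.hypot(*q[1:]),np.degrees(np.arctan2(q[2],q[1])),M@q-rd)
E
python3 tab.py -154 43.5 8
```

```text
[ 5.9081483  -1.85749099 -2.30916336] 2.9635296868860475 -128.81319889102517 [-0.01830461  0.03014405 -0.0085877  -0.01832337  0.01507163]
[[0.07, 0.12], [0.08, 0.12], [0.1, 0.11], [0.1, 0.11], [0.11, 0.09], [0.12, 0.08], [0.13, 0.07], [0.13, 0.05]]
```

The fit has 0.03 mm residuals and 2.96 mm amplitude, with the peak at knob angle -128.8°. I'll turn back to it.

```bash
python3 -m inch '[[0.07,0.12,0,0,0,0,1],[0.08,0.12,0,0,0,0,1],[0.1,0.11,0,0,0,0,1],[0.1,0.11,0,0,0,0,1],[0.11,0.09,0,0,0,0,1],[0.12,0.08,0,0,0,0,1],[0.13,0.07,0,0,0,0,1],[0.13,0.05,0,0,0,0,1]]'
python3 -m inch '[[0,0,0,0,0,0,1],[0,0,0,0,0,0,1],[0,0,0,0,0,0,1],[0,0,0,0,0,0,1],[0,0,0,0,0,0,1],[0,0,0,0,0,0,1],[0,0,0,0,0,0,1],[0,0,0,0,0,0,1]]'
python3 - <<'E'
from h import *
o=bot.get_obs();p=o['eef_pos']*1000;q=p[:2]-[564.54,-40.03];print(p,np.degrees(np.arctan2(q[1],q[0])),np.hypot(*q),o['ft_force'],o['grip_width'])
E
```

```text
clock: 17.95
eef_pos: [0.5399, -0.0689, 0.0934]
tool_rot: [0.987, -0.163, -0.001, 0.0]
ft_force: [-2.1, 2.0, 11.5]
grip_width: 0.0184
clock: 18.75
eef_pos: [0.5409, -0.0697, 0.0934]
tool_rot: [0.987, -0.163, 0.001, 0.001]
ft_force: [0.5, -0.2, 9.6]
grip_width: 0.0187
[540.86983246 -69.71001824  93.42814244] -128.57277707085802 37.962880735289 [ 0.54894232 -0.20779747  9.64304222] 0.018710862258687084
```

The knob is at -128.6° with almost no side force. Release, lift and check.

```bash
python3 -m inch '[[0,0,0,0,0,0,0.3],[0,0,0,0,0,0,0],[0,0,0,0,0,0,-0.2],[0,0,0,0,0,0,-0.2],[0,0,-0.5,0,0,0,-0.2],[0,0,-0.8,0,0,0,-0.2],[0,0,-1,0,0,0,-0.2],[0,0,-1,0,0,0,-0.2]]'
python3 -m inch '[[0,-0.5,-0.5,0,0,0,-0.2],[0,-0.8,-0.2,0,0,0,-0.2],[0,-0.2,0,0,0,0,-0.2],[0,0,0,0,0,0,-0.2],[0,0,0,0,0,0,-0.2],[0,0,0,0,0,0,-0.2],[0,0,0,0,0,0,-0.2],[0,0,0,0,0,0,-0.2]]'
python3 - <<'E'
from h import *
im,d,c=snap('wrist','wrist14.png');snap('scene','scene14.png')
o=bot.get_obs();print(o['eef_pos'],o['ft_force'])
F=fits(im,c,s+[.002,.0015])
for f in F: print(f)
for f in F[1:]:
    e=f[0]-F[0][0];print('offset mm',e*1000,'dir',np.degrees(np.arctan2(e[1],e[0])),'wanted',np.degrees(np.arctan2(ey[1],ey[0])))
E
```

```text
clock: 19.55
eef_pos: [0.5407, -0.0687, 0.1763]
tool_rot: [0.987, -0.162, -0.0, 0.0]
ft_force: [0.8, -0.5, 0.5]
grip_width: 0.0514
clock: 20.35
eef_pos: [0.5527, -0.0336, 0.192]
tool_rot: [0.987, -0.163, -0.0, 0.0]
ft_force: [-0.0, -0.6, 1.2]
grip_width: 0.0513
[ 0.55283065 -0.03349971  0.19215439] [-0.07202762  0.09176936 -0.13871208]
(array([ 0.56574506, -0.04015434]), np.float64(0.08433989018978247), np.int64(99), np.float64(0.00012364281929806874))
(array([ 0.56671299, -0.03698453]), np.float64(0.07397732168701293), np.int64(104), np.float64(0.00012959554712648627))
(array([ 0.56641352, -0.03639953]), np.float64(0.056464990664570495), np.int64(74), np.float64(0.00045254055595783584))
offset mm [0.96793744 3.16981254] dir 73.01936738798534 wanted 71.54874462799363
offset mm [0.66846049 3.75481469] dir 79.90552967716606 wanted 71.54874462799363
```

View pics/wrist14.png

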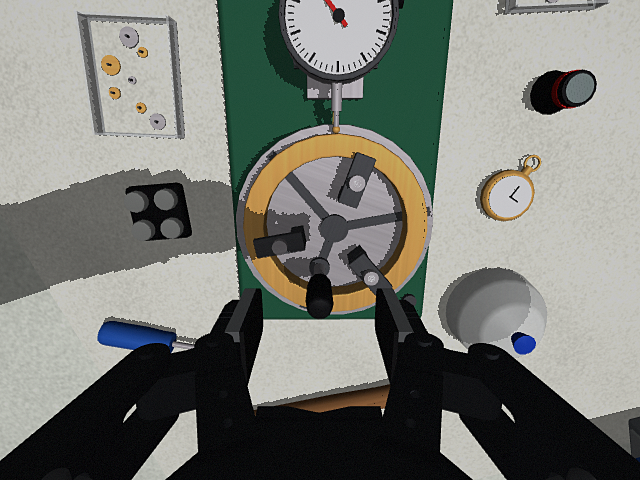

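View pics/scene14.png

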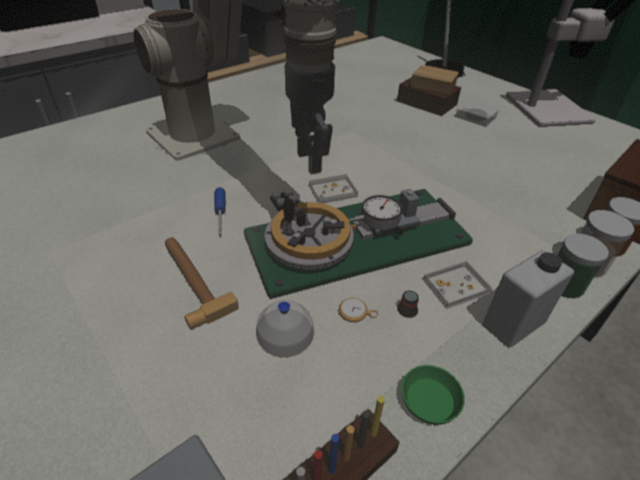

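The needle still reads about 8.9 mm, pointing up-left of its hub at (338,15). The ring's offset now points to 73°, against 71.5° for the plunger line. Nothing is being touched, so I'll hand it in.

```bash
python3 -c "
from workcell import bot
bot.job_done();print(bot.get_obs()['clock'])"
```

```text
the job is handed in; nothing more can be done
the job is handed in; nothing more can be done
```

The ring's high spot now stands at the plunger, still pressed in at about 8.9 mm on the dial, and the job is handed in at about 20.5 s on the clock.

- **Stand:** I pushed it by the back of its post until the dial read about 4.0 mm; the wrist and scene cameras later read 3.97 and 3.88 mm.
- **High spot:** I pinched the knob and led the table round about 176° through the peak. Five dial readings (about 3.9, 6.0, 8.0, 8.9 and 8.0 mm) fit a sinusoid of 2.96 mm amplitude within 0.03 mm, with the peak at a knob angle of -128.8°. I turned back and released the knob at -128.6°.
- **Last checks:** With the gripper clear, the ring's outer edge put its offset at 3.3 mm towards 73°, against 71.5° for the plunger line. The dial is well short of the plunger's 14 mm travel.
- **Disagreement:** The ring's inner edge gave 80°, but that fit was three to four times noisier because the clamps partly hide it. I trusted the dial fit and the outer edge.
- **Loose items:** The hammer, dust cover, loupe, watch and trays look unmoved in the last pictures. I did not measure their positions.

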